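# Put the pruner back in the sharpening chest

## Task

Swing the tool chest's lid up until its gas strut holds it open. Then put the pruner lying on the bench back into its cutout in the chest's tray: nose under the steel keeper strap first, then the handles pressed fully home past the snap nubs until the pruner lies flat and flush with the tray. Leave the lid standing open and leave the other things on the bench where they are.

Things in the scene. Friction and masses are not known exactly. Their poses are not given: they have to be found in the camera images.
- lid (a joint): Opening angle of the chest's lid, rad: 0 shut, 1.8 on its stop (a little past upright). It turns about the chest's back edge. Lid 354 x 222 x 12 mm, 0.7 kg. A gas strut at one end: below about 0.95 rad the lid falls shut, above about 1.05 rad the strut swings it on to the stop by itself. Lifting it from shut takes about 3 N at the handle.
- lid_grip (a point): Middle of the lid's bow handle: a round steel bar 12 mm thick, 100 mm long, parallel to the hinge, held 40 mm in front of the lid's front edge by a post at each end (34 mm clear between bar and lid edge). Shut: bar centre 58 mm above the bench, air under it. It moves with the lid on a circle of 262 mm radius about the hinge. x lies along the bar.
- lid_hinge (a point): Point on the hinge line, middle of the chest's back edge, 52 mm above the bench. Its x axis is the hinge line; its y axis points away from the chest: the chest (350 mm along x, 220 mm along y, walls 52 mm high, fixed to the bench) and the shut lid's handle lie on its -y side. Opening lifts the handle and swings it over towards +y.
- pruner_center (a point): Centre, half-way up, of the loose bypass pruner on the bench, latched shut and rigid: 200 mm long, 46 mm wide over its two black handles, 20 mm thick, about 0.24 kg. x points to its nose, y across the handles, z up. The handles' outer sides are flat and parallel from 62 mm behind this point to 12 mm ahead of it; further back they are round rods 20 mm thick. It balances near this point.
- pruner_nose (a point): Tip of the pruner's nose: 99 mm ahead of its centre and 10 mm to its -y side, at mid height. From the pivot head (round, 36 mm, 16 mm thick, centred 34 mm ahead of the pruner's centre) forward, the steel nose is only 8 mm thick, at mid height.
- pruner_tail (a point): Rear end of the pruner, between its two handle ends: 100 mm behind its centre, at mid height.
- recess_center (a point): Where the pruner's centre lies once home in its empty cutout in the grey tray in the chest. Axes as the pruner's when home: x to the nose end (the end nearer the robot), z up. Tray top 10 mm above this point, cutout floor 10 mm below, chest rim 22 mm above. It follows the outline with 2.5 to 6 mm play. Finger scoops, 50 mm behind to 10 mm ahead of this point, as deep as the cutout, reach 50 mm to either side.
- recess_nose (a point): Where the tip of the pruner's nose lies once home: 99 mm ahead of recess_center, 10 mm to its -y side. The end wall is 4 mm beyond; the floor here is 15 mm below this point. The nose goes in under the keeper strap from the tail side, with the pruner's tail raised about 8 to 20 degrees, and is then lowered level.
- recess_tail (a point): Where the pruner's rear end lies once home: 100 mm behind recess_center. Behind the scoops the cutout's long walls are bevelled: 2.5 mm play each side below, 6.5 mm at the tray's top.
- keeper (a point): Underside centre of the fixed steel keeper strap that bridges the nose end of the cutout, 76 mm ahead of recess_center, 4 mm to its -y side and 7.5 mm higher. The strap is 12 mm wide along x (70 to 82 mm ahead of recess_center) and 3 mm thick. Axes as recess_center.
- snap (a point): Midpoint between the two sprung snap nubs, 78 mm behind recess_center and 7 mm higher: round, 8 mm thick, standing out of the cutout's long walls, each centred 25 mm to one side. The handles' round rear parts must be pushed down past them with about 10 N; the nubs then close over them.
- whetstone: Bystander: grey sharpening stone 150 x 50 x 25 mm lying on the bench; origin under its centre.
- oil_can: Bystander: small aluminium oil can with a spout, 60 mm wide, 115 mm tall; origin under its centre.
- wire_brush: Bystander: wire brush with a wooden handle lying on the bench.
- mill_file: Bystander: flat file with a wooden handle, about 255 mm long, lying on the bench.
There are look-alikes about, which are no part of the job. Leave any pink look-alike of the part that bears pruner_center alone.

How it is judged:
By the outcome, as a careful person would: the job done as asked, in the order asked, and still so for the second after the job is handed in, with the robot touching nothing.
It also fails if it takes over 56 s, if anything falls off the work surface, if the arm or the gripper's body presses on something with over 40 N, if the wrist force passes 120 N, or if a joint passes its speed limit or range.

## Robot

A 6-joint arm with a two-finger parallel gripper is mounted at the origin on the work surface. World frame = base frame: x ahead of the robot, y to its left, z up, the work surface at z = 0. Lengths are in m, angles in rad, forces in N, time in s.
With the tool pointing down it reaches from about 0.375 to 0.925 m from the base axis. Payload 5.7 kg.
Tool frame: the origin (TCP) lies at the very end of the fingers, on their centre line; the grasp point (between the pads) lies 19 mm behind it; x points along the fingers, y is the direction in which the jaws open and shut, and the axes are right-handed (so a half turn about x gives the same grasp; the last joint's range is limited). The gripper opens to 88 mm and grips with 3 to 60 N. Pads are 20 mm wide; open, the fingers measure 115 mm over their backs; the gripper's body (75 mm by 178 mm) begins 61 mm behind the grasp point.
Start: joints at [0.997, 0.359, 1.51, -0, 1.272, -0.115], TCP at [0.266, 0.538, 0.223] pointing down, gripper open.
Joint ranges: [-2.97, 2.97], [-1.01, 2.36], [0.21, 2.38], [-0.96, 4.11], [0.2, 2.71], [-2.98, 2.98]. Speed limits (rad/s): [2.39, 2.39, 3.14, 3.14, 3.14, 3.14].

## Interface

Orientations are given as [roll, pitch, yaw] about the fixed x, y, z axes, in that order (R = Rz(yaw) Ry(pitch) Rx(roll)).
In Python, from cell import robot gives the robot as it stands.
- The arm moves only by the tool servo_tool, never from a script. Its argument "plan" is a list that holds one entry, the list of rows, each a list of 4 numbers: the shift along the tool's x, y, z in units of 25 mm (1.0 is 25 mm), then the turn about the tool's x in units of 8 degrees (1.0 is 8 degrees). In form: [[[tx, ty, tz, spin], ...]]. A call has 1 to 8 rows; each row is the pose to reach, as a shift and turn from the pose commanded when the call began, along the tool's axes at that moment; what a row does not reach only later rows make up. A row lasts 1/8 s, in which the tool goes at most 62.5 mm and 10.7 degrees, less where a joint would pass 70% of its speed; a pose out of reach is approached as far as the arm can. A call with a gripper value outside its range is refused whole. "jaw" is the opening, from 0 (shut) to 1 (fully open), set as the call begins (left out, the last holds). The fingers move at their own pace and stop on an object; "force" is the grip in N (left out, the last holds). Time passes only in rows, so rows that repeat a pose let the fingers close. It gives the time, the measured TCP pose, the force and the opening at its end, in the units of the state.
- robot.sense(): the state, without advancing time (a new reading comes with each control period).
- robot.get_image(name): name is "scene" or "top" or "wrist"; returns a dict with "frame" (384x512x3 uint8, red, green, blue), "fovy" (degrees; the focal length in pixels is half the picture's height over the tangent of half this angle, whatever the lens; pixels are square), "cx", "cy" (the principal point, pixels), "k1" (the pictures are not rectified: a ray, as slopes to the right and down, at radius r is drawn at 1 + k1 r^2 times it, then the intrinsics apply), "eye" and "attitude" of the camera in the world; the wrist camera has in their place "tool_from_camera" (4x4, takes a point from camera to tool coordinates, whose origin is the TCP and whose axes are the tool frame's). Camera axes: x right, y down, z forward; pixel columns grow to the right and rows downward; lengths in m; the calibration is good to about 2 mm. A picture is of the moment at which its call begins: read the wrist's pose just before it. There is no depth.
- robot.finish_job(): hands the job in, once; it reports no verdict.
The state is a dict: "clock": time; "joint_pos": joint angles; "qd": joint speeds; "effort": joint torques, N m; "tool_pos": TCP position; "orientation": TCP orientation; "wrist_force": force on the tool from outside, world axes, zero at the start; "moment": the same for the moment, N m; "finger_gap": opening from 0.0 (shut) to 1.0 (fully open).
Only numpy, scipy, OpenCV 4.12 (cv2) and the standard library are available. Lean on these libraries where they do the work, as an engineer would, in place of code of your own. Each camera call takes 0.05 s, during which the arm holds its last target. There are 200 camera calls.

## Working session

There is one attempt and no reset: what is moved stays moved. The work goes in short steps, Python scripts to look and compute and a tool call to move; the robot and the scene stay as the last step left them, time stands still between calls to the robot, and variables do not carry over. Pictures are saved under pics/ and viewed, about 8 in all and at most 12, crops included, and the job is handed in when it is done.

Besides the shell and the picture viewer there is one more tool, called after ">>>" as a command line: name --argument value ..., lists and objects as JSON in quotes. servo_tool: Moves the arm, as the interface text tells. Its arguments: {"type":"object","properties":{"plan":{"type":"array","items":{"type":"array","items":{"type":"array","items":{"type":"number"}}}},"jaw":{"type":"number"},"force":{"type":"number"}},"required":["plan"]}

```bash
ls; mkdir -p pics; cat > h.py <<'E'
import numpy as np, cv2
from scipy.spatial.transform import Rotation as Ro
from cell import robot
def att(a):
    a=np.array(a,float)
    return a if a.shape==(3,3) else (Ro.from_euler('xyz',a).as_matrix() if a.size==3 else a)
def cam(name):
    s=robot.sense(); d=robot.get_image(name)
    if 'eye' in d: R=att(d['attitude']); t=np.array(d['eye'],float)
    else:
        T=np.array(d['tool_from_camera']); Rt=Ro.from_euler('xyz',s['orientation']).as_matrix()
        R=Rt@T[:3,:3]; t=Rt@T[:3,3]+np.array(s['tool_pos'])
    f=d['frame'].shape[0]/2/np.tan(np.radians(d['fovy'])/2)
    c=dict(R=R,t=t,f=f,cx=d['cx'],cy=d['cy'],k1=d['k1'])
    return d['frame'],c
def save(fr,fn,scale=1): cv2.imwrite(fn,cv2.resize(fr[:,:,::-1],None,fx=scale,fy=scale,interpolation=cv2.INTER_CUBIC))
def ray(c,u,v):
    p=np.array([(u-c['cx'])/c['f'],(v-c['cy'])/c['f']]); q=p.copy()
    for _ in range(20): q=p/(1+c['k1']*(q@q))
    return c['R']@np.array([q[0],q[1],1])
def onz(c,u,v,z):
    d=ray(c,u,v); return c['t']+d*(z-c['t'][2])/d[2]
def proj(c,P):
    x=c['R'].T@(np.array(P)-c['t']); q=x[:2]/x[2]; q=q*(1+c['k1']*(q@q)); return q*c['f']+[c['cx'],c['cy']]
E
python3 - <<'E'
from h import *
import pickle
C={}
for n in ['top','scene','wrist']:
    f,c=cam(n); C[n]=c; save(f,f'pics/{n}0.png',1.5); print(n,c)
pickle.dump(C,open('c0.pkl','wb'))
print(robot.sense())
E
```

```text
pics
top {'R': array([[ 0.08431483, -0.97465092,  0.20723558],
       [-0.99643799, -0.08215148,  0.01903867],
       [-0.00153135, -0.20810264, -0.97810579]]), 't': array([ 0.25493553, -0.10008957,  1.32497403]), 'f': np.float64(377.5775775299283), 'cx': 258.72278545706837, 'cy': 192.76436300065092, 'k1': -0.05730314893131951}
scene {'R': array([[-0.82813733,  0.37081026, -0.4203431 ],
       [ 0.56011859,  0.51888833, -0.64577245],
       [-0.02134792, -0.77023026, -0.63740852]]), 't': array([1.06295024, 0.79239928, 0.95171306]), 'f': np.float64(381.1222171647147), 'cx': 260.69857939311345, 'cy': 184.6857560260384, 'k1': -0.1179694684516696}
wrist {'R': array([[ 0.44277779,  0.85974351,  0.25453667],
       [ 0.89663011, -0.42408375, -0.12730835],
       [-0.00150767,  0.28459455, -0.95864679]]), 't': array([0.19514224, 0.57260736, 0.38295234]), 'f': np.float64(268.4717312315222), 'cx': 253.85005403298655, 'cy': 193.33257597629583, 'k1': -0.05745799320016796}
{'clock': 0.15, 'joint_pos': array([ 9.96898035e-01,  3.59354498e-01,  1.51117802e+00,  3.17981241e-05,
        1.27247613e+00, -1.15078534e-01]), 'qd': array([-0.00015254, -0.0033556 , -0.00428757,  0.00044158, -0.00041941,
       -0.00015307]), 'effort': array([ 1.05621584e-03, -5.15760899e+01, -2.71009755e+01,  6.77965838e-02,
        3.03764502e-02, -8.11920609e-05]), 'tool_pos': array([0.26543379, 0.5375118 , 0.221996  ]), 'orientation': array([-1.70732663,  1.56938   , -2.16615576]), 'wrist_force': array([-0.42094266,  0.44892022, -0.65075744]), 'moment': array([-0.00031251,  0.01760994,  0.05616958]), 'finger_gap': 0.9963691635626224}
```

View pics/top0.png

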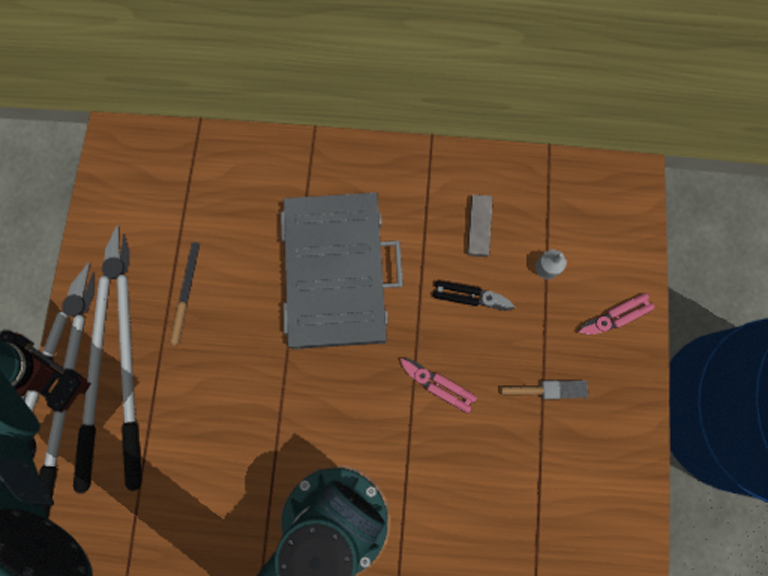

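View pics/scene0.png

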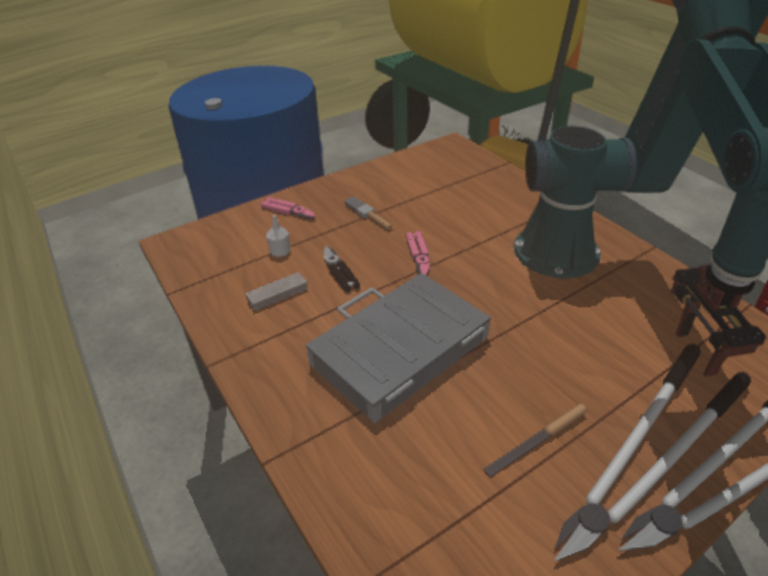

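```bash
python3 - <<'E'
from h import *
import pickle
c=pickle.load(open('c0.pkl','rb'))['top']
def p(n,u,v,z): print(n,np.round(onz(c,u/1.5,v/1.5,z),4))
p('bar ends',403,242,.058);p('',402,287,.058);p('bar mid',400,264,.058)
p('lid BR',385,341,.058);p('lid TR',377,193,.058);p('lid TL',285,199,.058);p('lid BL',290,347,.058)
p('nose',513,307,.01);p('tail',433,290,.01)
p('stone',480,225,.025);p('can',552,263,.06);p('pink nose',401,360,.01);p('pink tail',473,405,.01)
from scipy.spatial.transform import Rotation as Ro
s=robot.sense();print(Ro.from_euler('xyz',s['orientation']).as_matrix().round(3))
E
```

```text
bar ends [ 0.6382 -0.1006  0.058 ]
 [ 0.5311 -0.1067  0.058 ]
bar mid [ 0.5848 -0.0978  0.058 ]
lid BR [ 0.4042 -0.0786  0.058 ]
lid TR [ 0.754  -0.0295  0.058 ]
lid TL [0.721  0.1871 0.058 ]
lid BL [0.3726 0.1327 0.058 ]
nose [ 0.5154 -0.3724  0.01  ]
tail [ 0.5404 -0.1809  0.01  ]
stone [ 0.7064 -0.2822  0.025 ]
can [ 0.6166 -0.4486  0.06  ]
pink nose [ 0.369  -0.1184  0.01  ]
pink tail [ 0.2804 -0.2904  0.01  ]
[[-0.001  0.443  0.897]
 [-0.001  0.897 -0.443]
 [-1.    -0.001 -0.   ]]
```

View pics/wrist0.png

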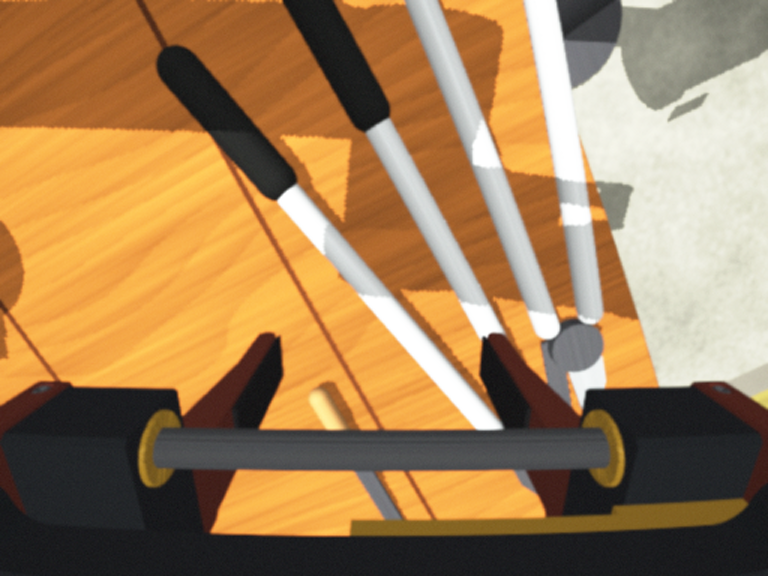

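>>> servo_tool --plan '[[[2.9,-17,22.6,-4.3],[2.9,-17,22.6,-4.3],[2.9,-17,22.6,-4.3],[2.9,-17,22.6,-4.3],[2.9,-17,22.6,-4.3],[2.9,-17,22.6,-4.3],[2.9,-17,22.6,-4.3],[2.9,-17,22.6,-4.3]]]' --jaw 0.8 --force 20

```text
clock: 1.15
tool_pos: [0.4856, 0.1019, 0.1726]
orientation: [0.308, 1.571, 0.449]
wrist_force: [0.3, 0.1, -0.4]
finger_gap: 0.8
```

```bash
cat >> h.py <<'E'
def state():
    s=robot.sense(); R=Ro.from_euler('xyz',s['orientation']).as_matrix(); return s,R
def goto(P,yawy=None):
    """units to reach TCP P with tool y heading yawy (deg)"""
    s,R=state(); d=R.T@(np.array(P)-s['tool_pos'])/.025
    y=np.degrees(np.arctan2(R[1,1],R[0,1])); sp=None if yawy is None else -((yawy-y+180)%360-180)/8
    print('clock',round(s['clock'],2),'tcp',np.round(s['tool_pos'],4),'yawy',round(y,1),'q',np.round(s['joint_pos'],2),'F',np.round(s['wrist_force'],1),'gap',round(s['finger_gap'],3))
    print(' move',np.round(d,2),'spin',sp)
E
python3 -c "
from h import *
goto([.585,-.0935,.15],98.4)"
```

```text
clock 1.15 tcp [0.4856 0.1019 0.1726] yawy 98.1 q [ 0.07  0.27  1.79  0.    1.08 -1.64] F [ 0.3  0.1 -0.4] gap 0.8
 move [ 0.91 -8.3   2.83] spin -0.0366245830228209
```

>>> servo_tool --plan '[[[0.9,-8.3,2.8,0],[0.9,-8.3,2.8,0],[0.9,-8.3,2.8,0],[0.9,-8.3,2.8,0],[0.9,-8.3,2.8,0],[0.9,-8.3,2.8,0]]]'

```text
clock: 1.9
tool_pos: [0.5826, -0.0909, 0.1499]
orientation: [2.5, 1.569, 2.642]
wrist_force: [-0.1, 0.3, 0.3]
finger_gap: 0.8
```

```bash
python3 -c "
from h import *
goto([.585,-.0935,.045],98.4)
f,c=cam('wrist'); save(f,'pics/w1.png',1.5)
for P in [(.585,-.0935,.058),(.6345,-.0862,.058),(.5355,-.1008,.058)]: print(proj(c,P)*1.5)
import pickle; pickle.dump(c,open('w1.pkl','wb'))"
```

```text
clock 1.9 tcp [ 0.5826 -0.0909  0.1499] yawy 98.1 q [-0.27  0.42  1.61  0.    1.11 -1.98] F [-0.1  0.3  0.3] gap 0.8
 move [ 4.2  -0.12  0.09] spin -0.036965443324476155
[375.63158047 297.8376599 ]
[376.2525235  366.37101099]
[374.96045448 221.50220325]
```

View pics/w1.png

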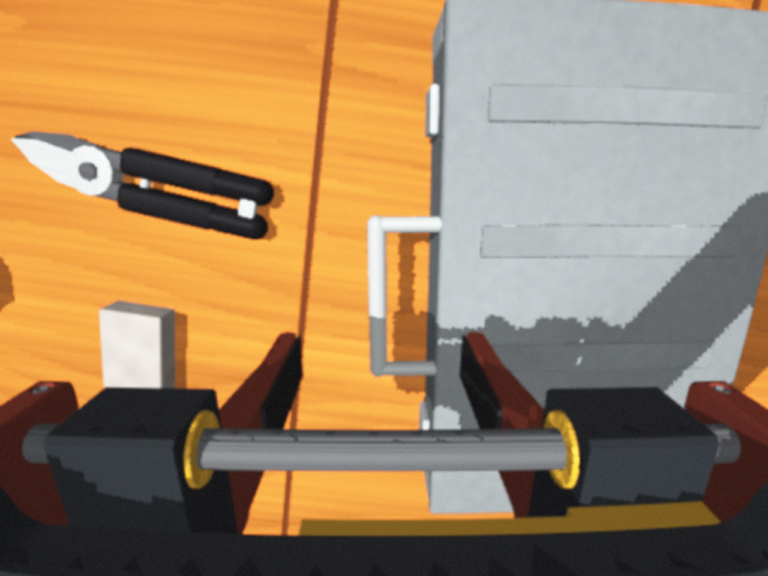

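>>> servo_tool --plan '[[[0.6,-0.1,0.1,0],[1.2,-0.1,0.1,0],[2,-0.1,0.1,0],[3,-0.1,0.1,0],[3.7,-0.1,0.1,0],[4.2,-0.1,0.1,0],[4.2,-0.1,0.1,0]]]' --jaw 0.36

```text
clock: 2.82
tool_pos: [0.5856, -0.0936, 0.0443]
orientation: [2.777, 1.569, 2.919]
wrist_force: [0.2, -0.8, -0.3]
finger_gap: 0.356
```

>>> servo_tool --plan '[[[0,0,0,0],[0,0,0,0],[0,0,0,0],[0,0,0,0]]]' --jaw 0 --force 12

```text
clock: 3.32
tool_pos: [0.5868, -0.0929, 0.0461]
orientation: [0.739, 1.569, 0.88]
wrist_force: [0.7, 5.7, 2.3]
finger_gap: 0.128
```

```bash
python3 -c "
from h import *
import pickle
c=pickle.load(open('w1.pkl','rb'))
print('bar',onz(c,378/1.5,295/1.5,.058),'nose',onz(c,13/1.5,139/1.5,.01),'tails',onz(c,272/1.5,193/1.5,.01),onz(c,266/1.5,232/1.5,.01))
goto([.585,-.0935,.045],98.4)
# arc
r=.262
for a in np.arange(.15,1.76,.15):
    print(round(a,2), 'tx',round(-(r*np.sin(a)-0.006*(1-np.cos(a))*-1*0+.0)/.025,2),'ty',round(r*(1-np.cos(a))/.025,2))
"
```

```text
bar [ 0.58284139 -0.09222659  0.058     ] nose [ 0.51576256 -0.37617513  0.01      ] tails [ 0.53105859 -0.17821155  0.01      ] [ 0.56035173 -0.18068281  0.01      ]
clock 3.33 tcp [ 0.5868 -0.0929  0.0461] yawy 98.1 q [-0.27  0.55  1.69  0.    0.89 -1.99] F [0.7 5.7 2.3] gap 0.128
 move [ 0.04 -0.02 -0.08] spin -0.03949105439647482
0.15 tx -1.57 ty 0.12
0.3 tx -3.1 ty 0.47
0.45 tx -4.56 ty 1.04
0.6 tx -5.92 ty 1.83
0.75 tx -7.14 ty 2.81
0.9 tx -8.21 ty 3.97
1.05 tx -9.09 ty 5.27
1.2 tx -9.77 ty 6.68
1.35 tx -10.23 ty 8.18
1.5 tx -10.45 ty 9.74
1.65 tx -10.45 ty 11.31
```

>>> servo_tool --plan '[[[-0.78,0.05,0,0],[-1.56,0.15,0,0],[-3.09,0.54,0,0],[-4.53,1.15,0,0],[-5.87,1.97,0,0],[-7.08,2.98,0,0],[-8.12,4.15,0,0],[-8.97,5.48,0,0]]]'

```text
clock: 4.32
tool_pos: [0.5671, 0.041, 0.2718]
orientation: [-1.087, 1.567, -0.946]
wrist_force: [0.1, 0.0, -0.5]
finger_gap: 0.129
```

>>> servo_tool --plan '[[[-0.64,1.43,0,0],[-1.07,2.92,0,0],[-1.26,4.49,0,0],[-1.25,5.5,0,0],[-1.25,5.5,0,0]]]'

```text
clock: 4.95
tool_pos: [0.5466, 0.1801, 0.3021]
orientation: [1.223, 1.569, 1.367]
wrist_force: [-3.8, 1.1, 6.8]
finger_gap: 0.133
```

```bash
python3 -c "
from h import *
goto([.5467,.166,.3],98.4)"
```

```text
clock 4.95 tcp [0.5466 0.1801 0.3021] yawy 98.3 q [ 0.2   0.26  1.45  0.    1.43 -1.52] F [-3.8  1.1  6.8] gap 0.133
 move [ 0.08 -0.56 -0.08] spin -0.01643836745907734
```

>>> servo_tool --plan '[[[0,0,0,0],[0,0,0,0],[-1,0,0,0],[-2,0,0,0],[-3,-1,0,0],[-3,-3,0,0],[-3,-5,-1,0],[-2,-6,-2,0]]]' --jaw 0.4

```text
clock: 5.95
tool_pos: [0.5205, 0.019, 0.352]
orientation: [-0.59, 1.566, -0.451]
wrist_force: [-0.0, 0.1, 0.3]
finger_gap: 0.4
```

>>> servo_tool --plan '[[[1,-0.5,-1,0],[1.5,-0.5,-1,0],[1.5,-0.5,-1,0]]]' --jaw 0.72

```text
clock: 6.32
tool_pos: [0.4966, 0.0063, 0.3128]
orientation: [2.891, 1.57, 3.032]
wrist_force: [0.2, 0.8, -0.0]
finger_gap: 0.7
```

```bash
python3 -c "
from h import *
import pickle
goto([.55,.0,.25],98.4)
f,c=cam('wrist'); save(f,'pics/w2.png',1.5)
pickle.dump(c,open('w2.pkl','wb'))"
```

```text
clock 6.33 tcp [0.4966 0.0063 0.3128] yawy 98.1 q [-0.13  0.13  1.59 -0.    1.42 -1.84] F [ 0.2  0.8 -0. ] gap 0.7
 move [ 2.51 -0.55  2.08] spin -0.04113223176589287
```

View pics/w2.png

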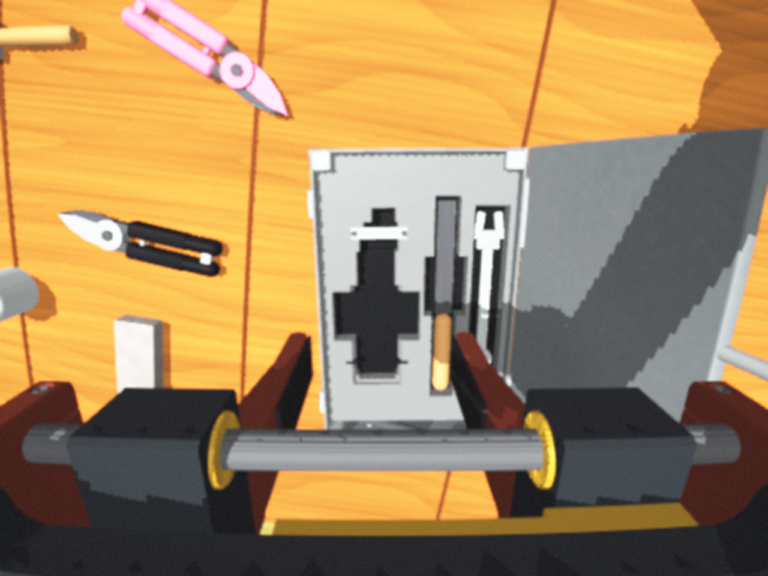

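```bash
python3 -c "
import cv2
i=cv2.imread('pics/w2.png')  # 1.5x
i=cv2.resize(i,None,fx=2/3,fy=2/3,interpolation=cv2.INTER_AREA)
a=cv2.resize(i[130:265,205:295],None,fx=4,fy=4,interpolation=cv2.INTER_CUBIC)
b=cv2.resize(i[130:265,30:160],None,fx=3,fy=3,interpolation=cv2.INTER_CUBIC)
import numpy as np
o=np.zeros((540,760,3),np.uint8); o[:540,:360]=a; o[:b.shape[0],365:365+b.shape[1]]=b
cv2.imwrite('pics/w2c.png',o)"
```

```text
(no output)
```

View pics/w2c.png

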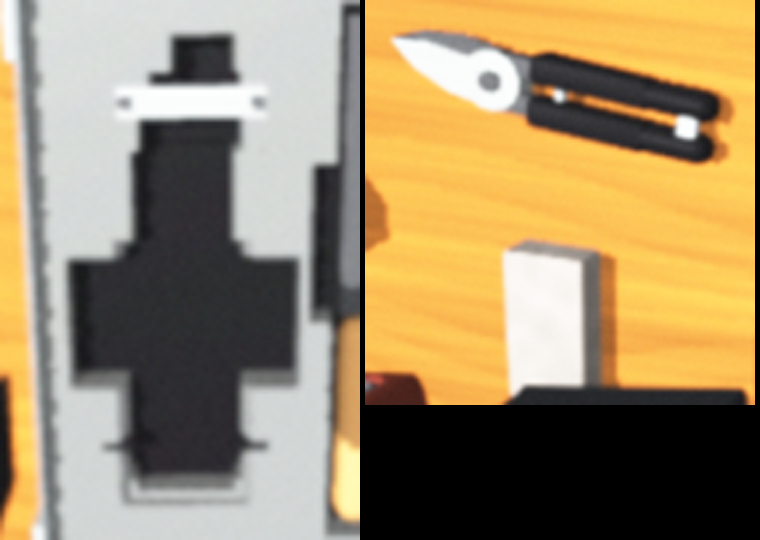

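```bash
cat > fit.py <<'E'
from h import *
import pickle
from scipy.optimize import least_squares
c=pickle.load(open('w2.pkl','rb'))
def fit(pts,x0):
    # pts: (u,v,mx,my,z) mm model
    def res(p):
        ca,sa=np.cos(p[2]),np.sin(p[2])
        return np.ravel([proj(c,[p[0]+(ca*a-sa*b)/1e3,p[1]+(sa*a+ca*b)/1e3,z])-[u,v] for u,v,a,b,z in pts])
    r=least_squares(res,x0); print(np.round(r.x,4),'yaw',np.degrees(r.x[2])); print(r.fun.reshape(-1,2).round(1).tolist()); return r.x
A=lambda x,y:(205+x/4-.4,130+y/4-.4); B=lambda x,y:(30+(x-365)/3-.3,130+y/3-.3)
print('recess');rc=fit([(*A(68,260),10,50,.04),(*A(298,258),10,-50,.04),(*A(70,384),-50,50,.04),(*A(298,384),-50,-50,.04),(*A(191,102),76,-4,.0405),(*A(186,445),-78,0,.038)],[.53,.0,3.29])
print('pruner');pr=fit([(*B(393,38),99,-10,.01),(*B(490,81),34,0,.018),(*B(716,128),-100,0,.01)],[.53,-.28,4.6])
E
python3 fit.py
```

```text
recess
[0.5578 0.0096 3.2892] yaw 188.4573099950212
[[-0.9, -0.6], [0.9, -0.5], [0.1, 1.2], [0.1, 0.8], [0.0, -0.4], [-0.2, -0.3]]
pruner
[ 0.5343 -0.278   4.6211] yaw 264.7683988371337
[[0.2, 0.1], [-0.5, -0.2], [0.3, 0.1]]
```

>>> servo_tool --plan '[[[8.5,-10.1,0.2,12.9],[8.5,-10.1,0.2,12.9],[8.5,-10.1,0.2,12.9],[8.5,-10.1,0.2,12.9],[8.5,-10.1,0.2,12.9],[8.5,-10.1,0.2,12.9],[8.5,-10.1,0.2,12.9],[8.5,-10.1,0.2,12.9]]]'

```text
clock: 7.38
tool_pos: [0.5391, -0.2436, 0.101]
orientation: [0.819, 1.569, -0.545]
wrist_force: [0.5, -1.1, 0.2]
finger_gap: 0.722
```

```bash
python3 -c "
from h import *
goto([.5375,-.2431,.10],-5.2)"
```

```text
clock 7.38 tcp [ 0.5391 -0.2436  0.101 ] yawy 11.8 q [-0.54  0.48  1.66 -0.    1.   -0.75] F [ 0.5 -1.1  0.2] gap 0.722
 move [ 0.04 -0.06 -0.03] spin 2.129645581648383
```

>>> servo_tool --plan '[[[0,-0.06,0,1.3],[0,-0.06,0,2.1],[0,-0.06,0,2.1]]]'

```text
clock: 7.75
tool_pos: [0.5374, -0.2435, 0.1014]
orientation: [1.083, 1.569, -0.566]
wrist_force: [-0.2, 0.3, -0.2]
finger_gap: 0.721
```

```bash
python3 -c "
from h import *
import pickle
goto([.5375,-.2431,.004],-5.2)
f,c=cam('wrist'); save(f,'pics/w3.png',1.5)
pickle.dump(c,open('w3.pkl','wb'))
for m in [(99,-10,.01),(34,0,.018),(-100,0,.01),(-35,23,.01),(-35,-23,.01)]:
    p=(.5343,-.278,4.6211); ca,sa=np.cos(p[2]),np.sin(p[2])
    print(m,proj(c,[p[0]+(ca*m[0]-sa*m[1])/1e3,p[1]+(sa*m[0]+ca*m[1])/1e3,m[2]])*1.5)
"
```

```text
clock 7.75 tcp [ 0.5374 -0.2435  0.1014] yawy -4.5 q [-0.54  0.47  1.66 -0.    1.   -0.46] F [-0.2  0.3 -0.2] gap 0.721
 move [ 3.89 -0.   -0.02] spin 0.08569858117733276
(99, -10, 0.01) [365.5674349  462.87842367]
(34, 0, 0.018) [379.73226174 393.67234327]
(-100, 0, 0.01) [382.34122595 193.13894741]
(-35, 23, 0.01) [416.00621481 294.97238678]
(-35, -23, 0.01) [345.9375328  294.16013684]
```

View pics/w3.png

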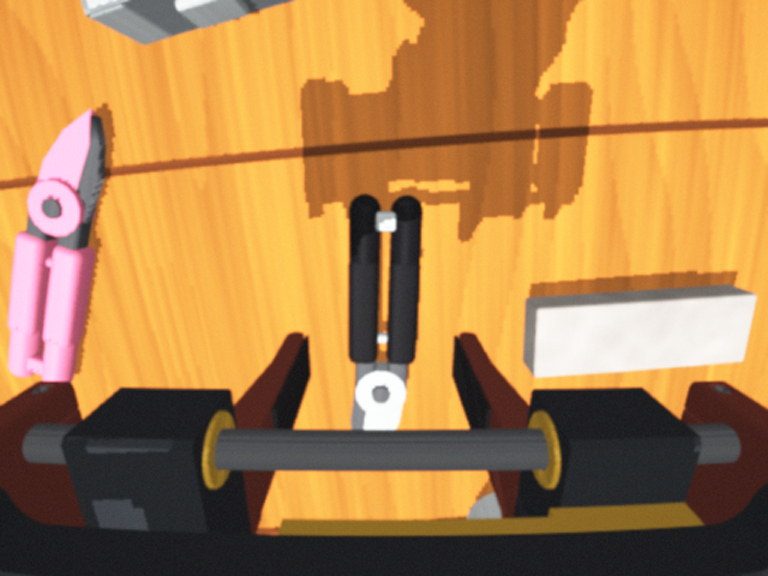

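>>> servo_tool --plan '[[[1,0.03,0,0.1],[2.2,0.03,0,0.1],[3.2,0.03,0,0.1],[3.85,0.03,0,0.1],[3.85,0.03,0,0.1]]]'

```text
clock: 8.43
tool_pos: [0.5358, -0.2429, 0.0036]
orientation: [-1.973, 1.569, 2.646]
wrist_force: [-0.6, -0.4, 0.1]
finger_gap: 0.718
```

>>> servo_tool --plan '[[[0,0,0,0],[0,0,0,0],[0,0,0,0],[0,0,0,0],[-0.4,0,0,0],[-0.9,0,0,0],[-1.2,0,0,0],[-1.2,0,0,0]]]' --jaw 0.3 --force 6

```text
clock: 9.43
tool_pos: [0.5367, -0.2435, 0.0355]
orientation: [1.082, 1.569, -0.583]
wrist_force: [1.0, 0.5, -1.5]
finger_gap: 0.522
```

```bash
python3 -c "
from h import *
goto([.5375,-.2431,.004],-5.2)
f,c=cam('scene'); save(f[80:240,150:350],'pics/s1.png',3.5)
f,c2=cam('wrist'); save(f,'pics/w4.png',1.5)
import pickle;pickle.dump((c,c2),open('g.pkl','wb'))
"
```

```text
clock 9.43 tcp [ 0.5367 -0.2435  0.0355] yawy -5.4 q [-0.54  0.56  1.71 -0.    0.87 -0.45] F [ 1.   0.5 -1.5] gap 0.522
 move [ 1.26  0.03 -0.02] spin -0.028856881039160953
```

View pics/w4.png

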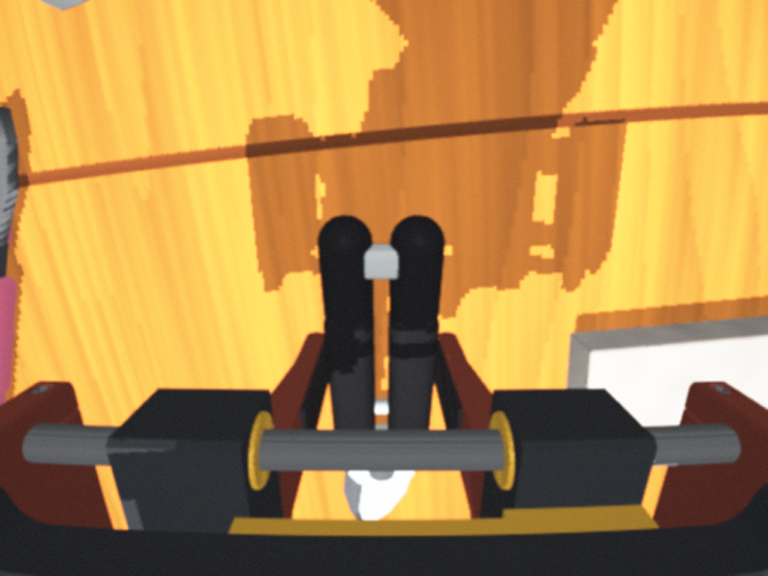

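```bash
python3 -c "
from h import *
import pickle
c=pickle.load(open('g.pkl','rb'))[1]
s,R=state(); P=s['tool_pos']+np.array([0,0,.006])
x=R[:,2]*1; y=R[:,1]  # tool z heading=-95 = nose dir
for t in [0,8,12,14,16,18,20]:
    a=np.radians(t); xt=np.cos(a)*x-np.sin(a)*np.array([0,0,1]); z=np.cross(xt,y)
    print(t,[np.round(proj(c,P+xt*m[0]/1e3+y*m[1]/1e3+z*m[2]/1e3)*1.5) for m in [(-65,-13,0),(-65,13,0),(-55,23,0),(-55,-23,0)]], [np.round(proj(c,P+xt*-.027+y*.0+z*.01)*1.5)])
"
```

```text
0 [array([347., 208.]), array([415., 208.]), array([440., 234.]), array([322., 234.])] [array([381., 311.])]
8 [array([345., 212.]), array([417., 212.]), array([443., 239.]), array([319., 239.])] [array([381., 318.])]
12 [array([344., 215.]), array([418., 215.]), array([445., 242.]), array([317., 242.])] [array([381., 323.])]
14 [array([343., 218.]), array([419., 218.]), array([445., 244.]), array([317., 244.])] [array([381., 325.])]
16 [array([343., 220.]), array([419., 220.]), array([446., 247.]), array([316., 247.])] [array([381., 327.])]
18 [array([342., 223.]), array([420., 223.]), array([447., 249.]), array([315., 249.])] [array([381., 329.])]
20 [array([342., 226.]), array([420., 226.]), array([448., 252.]), array([314., 252.])] [array([381., 332.])]
```

View pics/s1.png

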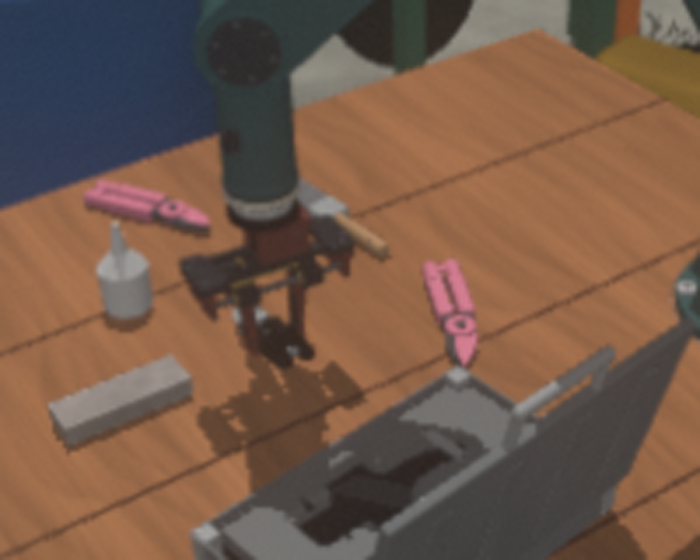

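>>> servo_tool --plan '[[[0.2,0,0,0],[0.2,0,0,0],[0.2,0,0,0],[0.2,0,0,0]]]' --force 4

```text
clock: 10.02
tool_pos: [0.5359, -0.2432, 0.0294]
orientation: [-1.781, 1.57, 2.837]
wrist_force: [-0.2, 0.3, -2.1]
finger_gap: 0.526
```

```bash
cat >> h.py <<'E'
def tilt(gx=-35,off=.006):
    """tilt from tail ball edges in wrist view"""
    f,c=cam('wrist'); s,R=state(); P=s['tool_pos']+np.array([0,0,off]); x=R[:,2]; y=R[:,1]
    cv2.imwrite('pics/tilt.png',f[:,:,::-1])
    g=f.max(axis=2).astype(int); obs=[]
    for col in (229,278):
        k=np.where(g[100:230,col]<60)[0]; obs.append((k[0]+100)*1.5 if len(k) else None)
    row=int(obs[0]/1.5+16); k=np.where(g[row,190:320]<60)[0]
    print('obs top',obs,'row',row*1.5,'L/R',(k[0]+190)*1.5,(k[-1]+190)*1.5)
    for t in range(0,25,3):
        a=np.radians(t); xt=np.cos(a)*x-np.sin(a)*np.array([0,0,1])
        q=[]
        for sy in (-1,1):
            C=P+xt*(-90-gx)/1e3+y*sy*.013
            d=C-c['t']; e=np.cross(d,y); e/=np.linalg.norm(e); q.append(min(proj(c,C+e*.01)[1],proj(c,C-e*.01)[1])*1.5)
        w=[proj(c,P+xt*(-90-gx)/1e3+y*sy*.023)[0]*1.5 for sy in (-1,1)]
        print(t,np.round(q,1),np.round(w,1))
E
python3 -c "
from h import *
goto([.5375,-.2431,.004],-5.2)
tilt()"
```

```text
clock 10.03 tcp [ 0.5359 -0.2432  0.0294] yawy -5.4 q [-0.54  0.57  1.71 -0.    0.86 -0.45] F [-0.2  0.3 -2.1] gap 0.526
 move [ 1.01  0.06 -0.01] spin -0.02979923248381411
obs top [np.float64(214.5), np.float64(214.5)] row 238.5 L/R 321.0 441.0
0 [208. 208.] [322. 441.]
3 [208.9 208.9] [320.9 442.1]
6 [210.2 210.2] [319.8 443.1]
9 [212. 212.] [318.7 444.3]
12 [214.3 214.3] [317.6 445.4]
15 [217.1 217.1] [316.5 446.5]
18 [220.4 220.4] [315.4 447.6]
21 [224.2 224.2] [314.3 448.8]
24 [228.5 228.5] [313.1 449.9]
```

```bash
python3 -c "
from h import *
import pickle
c=pickle.load(open('g.pkl','rb'))[1]
P=np.array([.5367,-.2435,.0415]); s,R=state(); x=R[:,2]; y=R[:,1]
for t in range(0,25,4):
    a=np.radians(t); xt=np.cos(a)*x-np.sin(a)*np.array([0,0,1]); z=np.cross(xt,y)
    print(t,[np.round(proj(c,P+xt*m[0]/1e3+y*m[1]/1e3+z*m[2]/1e3)*1.5) for m in [(69,0,8),(69,18,8),(87,0,8),(134,-10,0),(-47,0,8)]])
f,c=cam('scene'); h,w=f.shape[:2]
S=proj(c,P).astype(int); print(S)
a=cv2.resize(f[S[1]-45:S[1]+45,S[0]-45:S[0]+45],None,fx=4,fy=4,interpolation=cv2.INTER_CUBIC)
f,c=cam('wrist'); b=cv2.resize(f[190:384,200:310],None,fx=3,fy=3,interpolation=cv2.INTER_CUBIC)
o=np.zeros((590,700,3),np.uint8); o[:360,:360]=a; o[:b.shape[0],365:365+b.shape[1]]=b
cv2.imwrite('pics/c5.png',o[:,:,::-1])
"
```

```text
0 [array([382., 506.]), array([421., 506.]), array([382., 535.]), array([363., 588.]), array([382., 259.])]
4 [array([382., 499.]), array([420., 499.]), array([382., 526.]), array([364., 571.]), array([382., 263.])]
8 [array([382., 491.]), array([419., 491.]), array([382., 515.]), array([364., 555.]), array([382., 268.])]
12 [array([382., 484.]), array([418., 483.]), array([382., 505.]), array([365., 540.]), array([382., 273.])]
16 [array([382., 476.]), array([417., 476.]), array([382., 495.]), array([365., 525.]), array([382., 279.])]
20 [array([382., 468.]), array([416., 467.]), array([381., 485.]), array([366., 510.]), array([382., 285.])]
24 [array([382., 459.]), array([416., 459.]), array([381., 475.]), array([366., 495.]), array([382., 293.])]
[228 176]
```

View pics/c5.png

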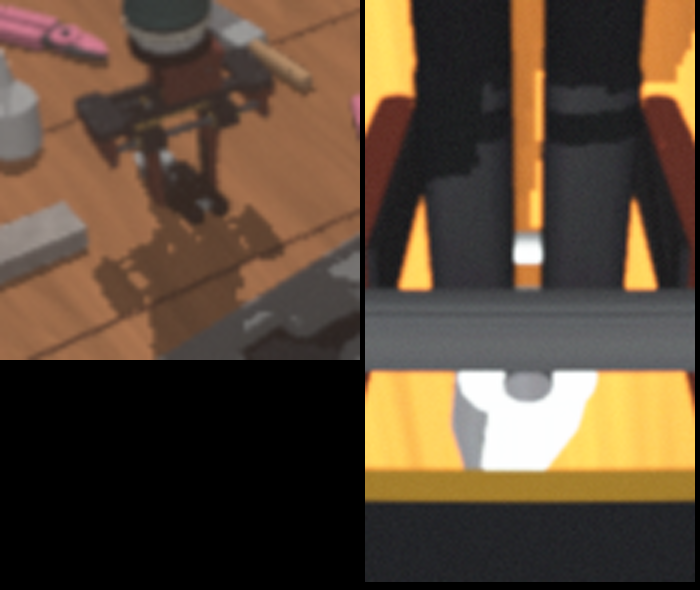

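>>> servo_tool --plan '[[[0,0,0,0],[0,0,0,0],[-1,0,0,0],[-2.5,0,0,0],[-4.2,0,-1,0.8],[-4.4,0.5,-2.5,1.9],[-4.4,1,-4,3],[-4.4,1.5,-5.5,4.1]]]' --force 28

```text
clock: 11.18
tool_pos: [0.587, -0.1089, 0.1399]
orientation: [1.877, 1.57, -0.367]
wrist_force: [0.5, -0.5, -2.5]
finger_gap: 0.523
```

```bash
python3 -c "
from h import *
goto([.6286,.0201,.12],-81.5)
tilt()"
```

```text
clock 11.18 tcp [ 0.587  -0.1089  0.1399] yawy -38.5 q [-0.3   0.44  1.61 -0.    1.09  0.37] F [ 0.5 -0.5 -2.5] gap 0.523
 move [ 0.8  -1.91 -5.07] spin 5.370156814443092
obs top [np.float64(214.5), np.float64(214.5)] row 238.5 L/R 321.0 441.0
0 [195.1 195.6] [318.9 438.9]
3 [195.8 196.3] [317.8 440. ]
6 [196.9 197.4] [316.6 441. ]
9 [198.5 199. ] [315.5 442.1]
12 [200.5 201. ] [314.3 443.2]
15 [203.1 203.6] [313.1 444.3]
18 [206.2 206.7] [311.9 445.4]
21 [209.8 210.3] [310.7 446.5]
24 [213.9 214.4] [309.5 447.6]
```

>>> servo_tool --plan '[[[0.2,-0.4,-1.2,1.3],[0.5,-0.9,-2.5,2.6],[0.8,-1.4,-3.8,3.9],[0.8,-1.9,-5.07,5.2],[0.8,-1.9,-5.07,5.4],[0.8,-1.9,-5.07,5.4]]]'

```text
clock: 11.98
tool_pos: [0.6274, 0.0186, 0.1194]
orientation: [0.789, 1.57, -2.201]
wrist_force: [-0.0, -0.2, -2.6]
finger_gap: 0.517
```

```bash
python3 -c "
from h import *
goto([.6286,.0201,.053],-81.5)
f,c=cam('wrist'); save(f,'pics/w6.png',1.5)
f,c=cam('top'); save(f[110:260,160:300],'pics/t6.png',4)
"
```

```text
clock 11.97 tcp [0.6274 0.0186 0.1194] yawy -81.3 q [-0.08  0.5   1.56 -0.    1.08  1.34] F [-0.  -0.2 -2.6] gap 0.517
 move [ 2.66 -0.05 -0.06] spin 0.02670344001625935
```

>>> servo_tool --plan '[[[0.7,-0.05,-0.06,0],[1.5,-0.05,-0.06,0],[2.2,-0.05,-0.06,0],[2.65,-0.05,-0.06,0],[2.65,-0.05,-0.06,0],[2.65,-0.05,-0.06,0]]]'

```text
clock: 12.82
tool_pos: [0.6291, 0.0202, 0.0535]
orientation: [1.567, 1.57, -1.424]
wrist_force: [-1.2, -2.1, -3.4]
finger_gap: 0.517
```

```bash
python3 -c "
from h import *
goto([.5871,.0140,.049],-81.5)
tilt(-33.5)
f,c=cam('top'); a=cv2.resize(f[110:260,160:300],None,fx=3.5,fy=3.5,interpolation=cv2.INTER_CUBIC)
f,c=cam('scene'); S=proj(c,[.55,0,.04]).astype(int); print(S)
b=cv2.resize(f[S[1]-45:S[1]+60,max(S[0]-50,0):S[0]+50],None,fx=3,fy=3,interpolation=cv2.INTER_CUBIC)
o=np.zeros((530,800,3),np.uint8); o[:a.shape[0],:a.shape[1]]=a; o[:b.shape[0],495:495+b.shape[1]]=b
cv2.imwrite('pics/c7.png',o[:,:,::-1])
"
```

```text
clock 12.82 tcp [0.6291 0.0202 0.0535] yawy -81.4 q [-0.08  0.58  1.6  -0.    0.96  1.34] F [-1.2 -2.1 -3.4] gap 0.517
 move [ 0.18 -0.01  1.7 ] spin 0.010639582619049293
obs top [np.float64(214.5), np.float64(214.5)] row 238.5 L/R 319.5 441.0
0 [202.5 202.5] [321.8 441.4]
3 [203.3 203.3] [320.7 442.5]
6 [204.6 204.6] [319.6 443.6]
9 [206.4 206.4] [318.4 444.8]
12 [208.6 208.6] [317.3 446. ]
15 [211.4 211.4] [316.1 447.2]
18 [214.7 214.7] [315.  448.3]
21 [218.6 218.6] [313.8 449.5]
24 [223. 223.] [312.7 450.7]
[260 214]
```

View pics/c7.png

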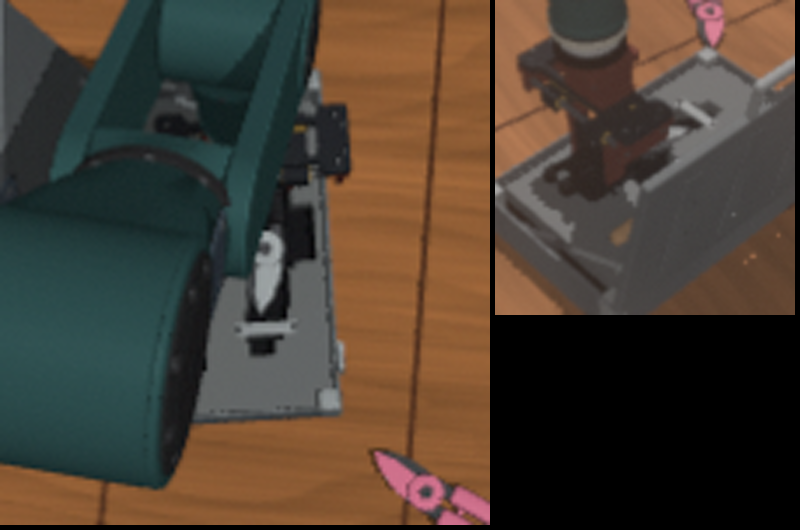

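>>> servo_tool --plan '[[[0.03,0,0.25,0],[0.06,0,0.55,0],[0.09,0,0.85,0],[0.12,0,1.15,0],[0.14,0,1.35,0],[0.14,0,1.35,0]]]'

```text
clock: 13.72
tool_pos: [0.5946, 0.0152, 0.0497]
orientation: [0.109, 1.569, -2.883]
wrist_force: [1.0, -4.2, -2.4]
finger_gap: 0.521
```

```bash
python3 -c "
from h import *
goto([.5871,.0140,.049],-81.5); tilt(-33.5)
"
```

```text
clock 13.72 tcp [0.5946 0.0152 0.0497] yawy -81.4 q [-0.09  0.55  1.69 -0.    0.91  1.33] F [ 1.  -4.2 -2.4] gap 0.521
 move [0.03 0.   0.3 ] spin 0.010428989094009466
obs top [np.float64(201.0), np.float64(201.0)] row 225.0 L/R 324.0 438.0
0 [202.8 202.8] [322.  441.3]
3 [203.6 203.6] [320.9 442.4]
6 [204.9 204.9] [319.8 443.5]
9 [206.7 206.7] [318.7 444.7]
12 [208.9 209. ] [317.5 445.8]
15 [211.7 211.7] [316.4 447. ]
18 [215.  215.1] [315.2 448.2]
21 [218.9 218.9] [314.1 449.4]
24 [223.3 223.3] [312.9 450.6]
```

>>> servo_tool --plan '[[[-0.5,0,0,0],[-0.8,0,-0.3,0],[-0.8,0,-0.8,0],[-0.8,0,-1.4,0],[-0.6,0,-1.8,0],[-0.4,0,-1.8,0],[-0.4,0,-1.8,0]]]'

```text
clock: 14.65
tool_pos: [0.6399, 0.0223, 0.0592]
orientation: [-0.304, 1.57, 2.987]
wrist_force: [1.4, 0.2, -1.9]
finger_gap: 0.52
```

```bash
python3 -c "
from h import *
goto([.6286,.0201,.053],-81.5); tilt(-35)
"
```

```text
clock 14.65 tcp [0.6399 0.0223 0.0592] yawy -81.4 q [-0.07  0.59  1.57  0.    0.98  1.35] F [ 1.4  0.2 -1.9] gap 0.52
 move [0.25 0.02 0.46] spin 0.008764675056035287
obs top [np.float64(217.5), np.float64(217.5)] row 241.5 L/R 318.0 442.5
0 [207.4 207.4] [322.2 441.3]
3 [208.2 208.3] [321.1 442.4]
6 [209.6 209.6] [320.  443.5]
9 [211.4 211.4] [318.9 444.6]
12 [213.6 213.7] [317.8 445.8]
15 [216.4 216.5] [316.7 446.9]
18 [219.7 219.7] [315.6 448.1]
21 [223.5 223.6] [314.5 449.2]
24 [227.9 227.9] [313.4 450.3]
```

>>> servo_tool --plan '[[[0,0,0,0],[0,0,0,0],[0,0,0,0],[0,0,0,0]]]' --force 3

```text
clock: 15.2
tool_pos: [0.6396, 0.0222, 0.0597]
orientation: [-0.081, 1.57, -3.073]
wrist_force: [-0.4, 0.5, -2.2]
finger_gap: 0.524
```

```bash
python3 -c "
from h import *
goto([.6286,.0201,.053],-81.5); tilt(-35)
"
```

```text
clock 15.2 tcp [0.6396 0.0222 0.0597] yawy -81.4 q [-0.07  0.59  1.57 -0.    0.98  1.35] F [-0.4  0.5 -2.2] gap 0.524
 move [0.27 0.02 0.45] spin 0.008768050726672527
obs top [np.float64(217.5), np.float64(217.5)] row 241.5 L/R 318.0 442.5
0 [206.6 206.6] [322.3 441.3]
3 [207.4 207.5] [321.2 442.4]
6 [208.8 208.8] [320.2 443.5]
9 [210.5 210.6] [319.1 444.7]
12 [212.8 212.8] [318.  445.8]
15 [215.6 215.6] [316.9 446.9]
18 [218.8 218.8] [315.7 448.1]
21 [222.6 222.6] [314.6 449.2]
24 [227. 227.] [313.5 450.3]
```

>>> servo_tool --plan '[[[0.15,0,0,0],[0.3,0,0.1,0],[0.45,0,0.2,0],[0.57,0,0.3,0],[0.57,0,0.3,0],[0.57,0,0.3,0]]]' --force 4

```text
clock: 16.0
tool_pos: [0.6334, 0.0207, 0.046]
orientation: [2.651, 1.569, -0.341]
wrist_force: [3.4, -1.4, 0.6]
finger_gap: 0.525
```

```bash
python3 -c "
from h import *
goto([.5871,.0140,.0455],-81.5); tilt(-35)
import os; os.rename('pics/tilt.png','pics/tA.png')
"
```

```text
clock 16.0 tcp [0.6334 0.0207 0.046 ] yawy -81.4 q [-0.08  0.6   1.6  -0.    0.94  1.35] F [ 3.4 -1.4  0.6] gap 0.525
 move [ 0.02 -0.01  1.87] spin 0.008823172244952104
obs top [np.float64(210.0), np.float64(210.0)] row 234.0 L/R 319.5 441.0
0 [206.8 206.8] [322.1 441.1]
3 [207.6 207.6] [321.  442.2]
6 [208.9 208.9] [320.  443.3]
9 [210.7 210.7] [318.9 444.4]
12 [212.9 212.9] [317.8 445.6]
15 [215.7 215.7] [316.7 446.7]
18 [218.9 218.9] [315.6 447.9]
21 [222.7 222.7] [314.4 449. ]
24 [227. 227.] [313.3 450.1]
```

>>> servo_tool --plan '[[[0,0,0.3,0],[0,0,0.6,0],[0,0,0.9,0],[0,0,0.9,0]]]' --force 5

```text
clock: 16.55
tool_pos: [0.6081, 0.0177, 0.045]
orientation: [-0.188, 1.567, 3.103]
wrist_force: [-0.2, -0.6, -2.3]
finger_gap: 0.523
```

```bash
python3 -c "
from h import *
goto([.5871,.0140,.0455],-81.5); tilt(-35)
import os; os.rename('pics/tilt.png','pics/tB.png')
"
```

```text
clock 16.55 tcp [0.6081 0.0177 0.045 ] yawy -81.4 q [-0.08  0.57  1.66 -0.    0.92  1.34] F [-0.2 -0.6 -2.3] gap 0.523
 move [-0.02  0.02  0.85] spin 0.008025392323119718
obs top [np.float64(211.5), np.float64(211.5)] row 235.5 L/R 318.0 439.5
0 [205.2 205.3] [322.1 441.4]
3 [206.1 206.1] [321.  442.4]
6 [207.4 207.5] [320.  443.5]
9 [209.2 209.2] [318.9 444.7]
12 [211.5 211.5] [317.8 445.8]
15 [214.2 214.3] [316.6 446.9]
18 [217.5 217.5] [315.5 448.1]
21 [221.3 221.3] [314.4 449.2]
24 [225.7 225.7] [313.3 450.3]
```

>>> servo_tool --plan '[[[0,0,0.3,0],[0,0,0.6,0],[0,0,0.85,0],[0,0,0.85,0]]]'

```text
clock: 17.1
tool_pos: [0.5884, 0.0146, 0.0455]
orientation: [-0.225, 1.57, 3.066]
wrist_force: [-0.6, -0.5, -2.4]
finger_gap: 0.522
```

```bash
python3 -c "
from h import *
goto([.5871,.0140,.0455],-81.5); tilt(-35)
import os; os.rename('pics/tilt.png','pics/tC.png')
"
```

```text
clock 17.1 tcp [0.5884 0.0146 0.0455] yawy -81.4 q [-0.09  0.55  1.7  -0.    0.89  1.33] F [-0.6 -0.5 -2.4] gap 0.522
 move [-0.    0.01  0.05] spin 0.0075271801541987315
obs top [np.float64(190.5), np.float64(187.5)] row 214.5 L/R 328.5 436.5
0 [205.5 205.5] [322.2 441.4]
3 [206.4 206.4] [321.2 442.5]
6 [207.7 207.7] [320.1 443.6]
9 [209.5 209.5] [319.  444.8]
12 [211.7 211.7] [317.9 445.9]
15 [214.4 214.5] [316.8 447. ]
18 [217.7 217.7] [315.7 448.2]
21 [221.5 221.5] [314.6 449.3]
24 [225.8 225.8] [313.5 450.5]
```

```bash
python3 -c "
import cv2
for n in 'BC':
    i=cv2.imread(f'pics/t{n}.png'); print(n,[i[r,229].tolist() for r in range(116,160,3)])
from h import *
f,c=cam('top')
s,R=state(); P=s['tool_pos']+np.array([0,0,.006]); x=R[:,2]; y=R[:,1]
for t in (3,8,12,16):
    a=np.radians(t); xt=np.cos(a)*x-np.sin(a)*np.array([0,0,1]); print(t,[proj(c,P+xt*m+y*n).round(1) for m,n in((.134,-.010),(.069,0))])
st=[proj(c,[.5578-.9891*m-n*-.1471,.0096-.1471*m+n*-.9891,.0405]).round(1) for m,n in((.070,-.004),(.082,-.004))]; print('strap',st)
print(f[205:215,228:245].max(2))
"
```

```text
B [[236, 237, 235], [236, 237, 234], [236, 236, 233], [237, 237, 234], [235, 234, 233], [228, 229, 226], [170, 173, 167], [142, 143, 140], [91, 92, 91], [33, 32, 33], [40, 36, 38], [44, 42, 42], [50, 47, 49], [60, 55, 57], [70, 65, 65]]
C [[236, 237, 235], [236, 237, 234], [229, 229, 227], [71, 65, 67], [43, 39, 39], [39, 38, 37], [39, 38, 37], [37, 34, 36], [34, 30, 33], [36, 36, 35], [40, 36, 38], [47, 43, 45], [51, 49, 49], [60, 57, 56], [69, 65, 65]]
3 [array([233.9, 210.9]), array([235.7, 192.1])]
8 [array([234.1, 211.2]), array([235.8, 192.3])]
12 [array([234.2, 211.1]), array([235.9, 192.4])]
16 [array([234.3, 210.9]), array([235.9, 192.3])]
strap [array([235.2, 201.9]), array([235.4, 205.3])]
[[118 123 121 113 118 118 144 141 136 137 132  96  81 109 116 113 106]
 [110 110  83  57  78  95 148 155 153 154  98  45  34  92 102 102 101]
 [101 101  69  33  45  69 146 159 160 115  65  84  90 100 102 102 103]
 [101 102  94  52  24  50 128 154 140  72  54  94 103 102 102 101 102]
 [102 101 101  55  24  33 101 149 103  40  51  94 101 102 102 102 101]
 [101 100 102  56  27  24  65 102  60  20  51  94 102 102 102 102 102]
 [102 101 101  69  52  52  57  65  70  69  89 100 101 102 102 101 103]
 [101 102 101  95  93  92  93  93  94  97 101 102 102 102 102 100 101]
 [101 101 102 102 102 102 102 102 101 102 102 102 101 102 102 101 102]
 [101 102 101 101 101 102 102 102 101 102 101 102 102 102 101 101 102]]
```

```bash
python3 -c "
from h import *
f,c=cam('top'); a=cv2.resize(f[170:225,210:260],None,fx=9,fy=9,interpolation=cv2.INTER_CUBIC)
f,c=cam('scene'); S=proj(c,[.4826,.0,.04]).astype(int); b=cv2.resize(f[S[1]-25:S[1]+35,S[0]-40:S[0]+40],None,fx=4,fy=4,interpolation=cv2.INTER_CUBIC)
f,c=cam('wrist'); w=cv2.resize(f[80:250,170:350],None,fx=1.8,fy=1.8,interpolation=cv2.INTER_CUBIC)
o=np.zeros((595,790,3),np.uint8); o[:495,:450]=a; o[:240,455:775]=b; o[250:250+w.shape[0],455:455+w.shape[1]]=w
cv2.imwrite('pics/c8.png',o[:,:,::-1])
"
```

```text
(no output)
```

View pics/c8.png

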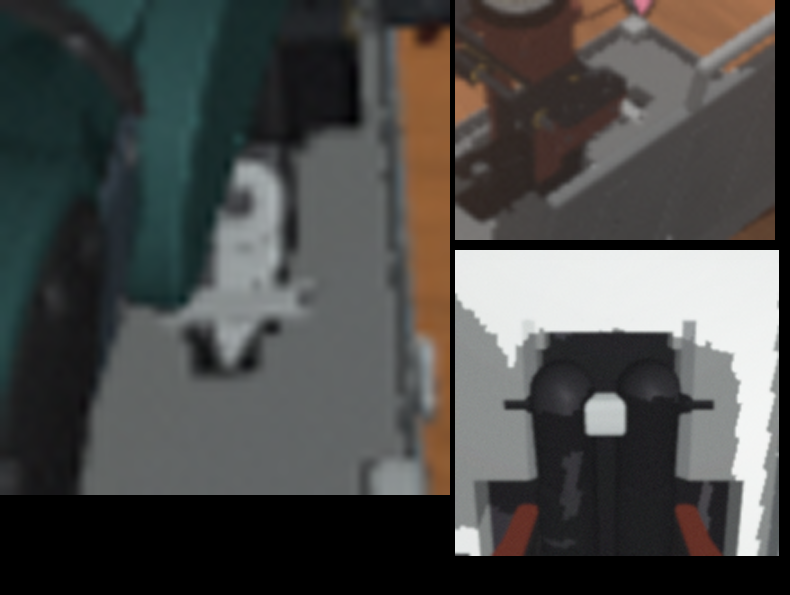

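>>> servo_tool --plan '[[[0.15,0,-0.02,0],[0.3,0,-0.05,0],[0.45,0,-0.08,0],[0.6,0,-0.11,0],[0.7,0,-0.13,0],[0.78,0,-0.13,0],[0.78,0,-0.13,0]]]'

```text
clock: 18.23
tool_pos: [0.5938, 0.0147, 0.0267]
orientation: [2.744, 1.569, -0.248]
wrist_force: [-0.7, -2.1, 5.3]
finger_gap: 0.524
```

```bash
python3 -c "
from h import *
goto([.5918,.0147,.026],-81.5)
f,c=cam('wrist'); cv2.imwrite('pics/tD.png',f[:,:,::-1])
p=[.5578,.0096]
for m in (-78,-88,-92): print(m,proj(c,[p[0]-.9891*m/1e3,p[1]-.1471*m/1e3,.06]).round(1),proj(c,[p[0]-.9891*m/1e3,p[1]-.1471*m/1e3,.04]).round(1))
"
```

```text
clock 18.23 tcp [0.5938 0.0147 0.0267] yawy -81.4 q [-0.09  0.58  1.71 -0.    0.85  1.33] F [-0.7 -2.1  5.3] gap 0.524
 move [ 0.03 -0.01  0.08] spin 0.007749635886085571
-78 [254.1 190.3] [254.1 180.7]
-88 [254.2 170.5] [254.1 163.2]
-92 [254.2 162.3] [254.1 156.1]
```

>>> servo_tool --plan '[[[0,0,0,0],[0,0,0,0],[-0.6,0,0,0],[-1.6,0,0,0],[-2.2,0,0,0],[-2.2,0,-0.9,0],[-2.2,0,-1.8,0],[-2.2,0,-1.8,0]]]' --jaw 0.66 --force 20

```text
clock: 19.27
tool_pos: [0.6387, 0.0218, 0.0817]
orientation: [2.889, 1.569, -0.102]
wrist_force: [-0.2, -0.6, 0.5]
finger_gap: 0.657
```

>>> servo_tool --plan '[[[0,0,0,0],[0,0,0,0],[0,0,0,0],[0,0,0,0]]]' --jaw 0.12

```text
clock: 19.77
tool_pos: [0.6368, 0.0217, 0.0811]
orientation: [0.18, 1.571, -2.813]
wrist_force: [0.1, 0.9, 0.5]
finger_gap: 0.247
```

```bash
python3 -c "
from h import *
goto([.6389,.0217,.052],-81.5)
f,c=cam('wrist'); cv2.imwrite('pics/tE.png',f[:,:,::-1])
"
```

```text
clock 19.77 tcp [0.6368 0.0217 0.0811] yawy -81.4 q [-0.07  0.56  1.57 -0.    1.02  1.35] F [0.1 0.9 0.5] gap 0.247
 move [ 1.16  0.01 -0.08] spin 0.008419159524375885
```

>>> servo_tool --plan '[[[0,0,-0.06,0],[0.3,0,-0.06,0],[0.6,0,-0.06,0],[0.9,0,-0.06,0],[1.1,0,-0.06,0],[1.25,0,-0.06,0],[1.4,0,-0.06,0],[1.5,0,-0.06,0]]]'

```text
clock: 20.82
tool_pos: [0.6399, 0.022, 0.0442]
orientation: [3.007, 1.568, 0.015]
wrist_force: [0.9, 0.6, 1.7]
finger_gap: 0.12
```

>>> servo_tool --plan '[[[0.08,0,0,0],[0.15,0,0,0],[0.15,0,0,0]]]'

```text
clock: 21.2
tool_pos: [0.6385, 0.0219, 0.0399]
orientation: [0.473, 1.571, -2.519]
wrist_force: [0.3, 0.7, 4.4]
finger_gap: 0.12
```

```bash
python3 -c "
from h import *
goto([.6389,.0217,.040],-81.5)
"
```

```text
clock 21.2 tcp [0.6385 0.0219 0.0399] yawy -81.4 q [-0.07  0.61  1.59 -0.    0.94  1.35] F [0.3 0.7 4.4] gap 0.12
 move [-0.    0.01 -0.01] spin 0.009047948509209647
```

>>> servo_tool --plan '[[[0.06,0,0,0],[0.12,0,0,0],[0.12,0,0,0]]]'

```text
clock: 21.58
tool_pos: [0.6389, 0.0218, 0.0396]
orientation: [2.683, 1.57, -0.309]
wrist_force: [-5.7, 0.6, 24.5]
finger_gap: 0.122
```

>>> servo_tool --plan '[[[0.06,0,0,0],[0.12,0,0,0],[0.12,0,0,0]]]'

```text
clock: 21.95
tool_pos: [0.639, 0.0219, 0.0393]
orientation: [2.762, 1.569, -0.23]
wrist_force: [-11.9, -0.2, 45.6]
finger_gap: 0.118
```

>>> servo_tool --plan '[[[-0.6,0,0,0],[-1.2,0,0.3,0],[-1.2,0,1.3,0],[-1.2,0,2.2,0],[-0.8,0,3,0],[-0.5,0,3,0],[-0.34,0,3,0],[-0.34,0,3,0]]]'

```text
clock: 22.95
tool_pos: [0.5653, 0.0108, 0.042]
orientation: [2.502, 1.571, -0.49]
wrist_force: [-0.7, 0.4, 0.7]
finger_gap: 0.118
```

>>> servo_tool --plan '[[[0.08,0,0,0],[0.16,0,0,0],[0.16,0,0,0]]]'

```text
clock: 23.32
tool_pos: [0.5655, 0.0108, 0.0403]
orientation: [2.823, 1.569, -0.169]
wrist_force: [-4.5, -0.0, 16.8]
finger_gap: 0.122
```

```bash
python3 -c "
from h import *
goto([.5628,.0104,.040],-81.5)
"
```

```text
clock 23.32 tcp [0.5655 0.0108 0.0403] yawy -81.4 q [-0.1   0.53  1.76 -0.    0.84  1.32] F [-4.5 -0.  16.8] gap 0.122
 move [ 0.01 -0.    0.11] spin 0.010233965450634486
```

>>> servo_tool --plan '[[[-1,0,0,0],[-2.5,0,0,0],[-4.5,0,0,0],[-6.5,0,0,0],[-8,0,0.5,0],[-9,0,1,0],[-9,0,1,0],[-9,0,1,0]]]'

```text
clock: 24.32
tool_pos: [0.5396, 0.0071, 0.2623]
orientation: [-0.199, 1.57, 3.092]
wrist_force: [0.1, 0.1, -0.1]
finger_gap: 0.12
```

```bash
python3 -c "
from h import *
goto([.5628,.0104,.25],-81.5)
f,c=cam('wrist'); cv2.imwrite('pics/fin.png',f[:,:,::-1])
p=[.5578,.0096]
W=lambda m,n,z:[p[0]-.9891*m/1e3+.1471*n/1e3,p[1]-.1471*m/1e3-.9891*n/1e3,z]
# sample a rectified top-down map of the tray, 2 mm grid at z=.038, coarse ascii
g=f.max(2)
for m in range(108,-116,-4):
    r=''
    for n in range(-56,57,4):
        u,v=np.round(proj(c,W(m,n,.038))).astype(int)
        r+=' .:-=+*#%@'[int(g[v,u])*10//256] if 0<=u<512 and 0<=v<384 else '?'
    print('%5d'%m,r)
"
```

```text
clock 24.32 tcp [0.5396 0.0071 0.2623] yawy -81.4 q [-0.11  0.24  1.59 -0.    1.32  1.31] F [ 0.1  0.1 -0.1] gap 0.12
 move [ 0.49  0.01 -0.94] spin 0.008445057948129886
  108 %%%%%*----:#%%%%%+:----#%%@@%
  104 %%%%%#-----*%%%%%*=---=%%@%@@
  100 %%%%%%#**=-----*%%%#*#%%%%@@%
   96 %%%%%%%%%=--=--*%%%%%%@%@@@@@
   92 %%%%%%%%%=.-@-.*%%%%%%%@@@@@%
   88 %%%%%%%%#-.=@@-+##%%%@@@@@@@%
   84 %%%%%%@@#+*#@@@+**%%%%@@@@@@%
   80 %%%%%%@@@@@@@@@@@@@@@@@@@@@@%
   76 %%%%%%*@@@@@@@@@@@@@*%@@@@@@@
   72 %%%%%@@@@@@@@@@@@@@@@@@@@@@@%
   68 %%%%%%@@%###%%%@%##@@@@@@@@@%
   64 %%%%%%%%*=+#@@@@@#:%@@@@@@@@@
   60 %%%%%%%%*=*#@@@@@@:%@@@@@@@@@
   56 %%%%%%%%#+**@@@@@@-#%@@@@@@@%
   52 %%%%%%%%%***@@@@@@==%@@@@@@@%
   48 +%%%%%%%%+**@@@@@@+=%@@@@@@@@
   44 -%%%%%%%%=*@@@@@@@#-%@@@@@@@%
   40 -%%%%%%%%=%@@@@@@@%-%@@@@@@@%
   36 .%%%%%%%%-%@@***@@@-@@@@@@@@@
   32 .%%%%%%%%-@@@***@@@=%@@@@@@@%
   28 .%%%%%%%%-%@@#*%@@@-%@@@@@@@%
   24 .%%%%%%%%-+@@@@@@@@-@@@@@@@@@
   20 :%%%%%%%%:=#@@@@@%*-%%@@@@@@%
   16 :%%%%%%%*:=*%@@@%**:*#%@@@@@%
   12 :%%%%%%%=.-+*---+*+.-*%@@@@@%
    8 :#=----=-..:::..:::::---
[... 385 characters left out ...]
...::::::::..-%@
  -40 **-:::::..:::...:::.:::::.-%%
  -44 ++:.::::..:::...:::::::::.-@%
  -48 ++::::-:..:::...:::::::::.-@%
  -52 ++==+%%#-.:::...::::-+%%%%%@%
  -56 +++++%%%=.:::...:::::*%@@@@@%
  -60 +++++%%%=.:::....::.:+@@@@@@%
  -64 +++++%%%=..:.....::.:*@@@@@@@
  -68 +++++%%%=..:.....::.:*@@@@@@@
  -72 +++++%%%-..:.....::.:+@@@@@@%
  -76 +++++%%*:..::....::..=%%@@@@@
  -80 +++++##-...:-@@@-::..:=+@@@@%
  -84 +++++%%#-..:=@@@=::.:+%@@@@@#
  -88 +++++%%#-..:=@@@-::.:+%%%@@@%
  -92 ++++*%%#-..:.--:.::.:+@@%%@@%
  -96 +++++%%#=....:......=+%@@@@@%
 -100 ++++%%%#%...:::...:.%+%@%@@%%
 -104 ++++%%%#%%%%%%%%%%%%%+%@@@%@%
 -108 ++*%%%%#%%%##%%%#%#%%#%%@@@%%
 -112 #%%%%%%%%%%%%@%@@@@%%@%%%@@@%
```

```bash
python3 -c "
from h import *
s=robot.sense(); print(s['wrist_force'],np.abs(s['qd']).max(),s['clock'])
print(robot.finish_job())"
```

```text
[ 0.25702326 -0.04541602  0.39589713] 0.01068308515189602 24.375
the job is handed in; nothing more can be done
None
```

I swung the lid up by its handle until the strut held it open. The pruner is back in its cutout, nose under the keeper strap and handles pressed down past the snap nubs. I handed the job in at about 24.4 s, with the gripper raised clear of everything.

**Last checks**
- **Seating:** pressing on the tail stopped hard at z ≈ 0.0395 m. Pressing on the front of the handles stopped at z ≈ 0.040 m. Both match the tray top (0.040 m), so the pruner lies flush.
- **Position:** a final wrist-camera map, read numerically, shows the pivot head at about +33 mm, the strap across the nose and the tail ending at about -98 mm. These match the home position.
- **Lid:** it was standing open in the last pictures I viewed, taken before the pruner was lowered. I did not look again after pressing.
- **Bystanders:** the arm went near none of the other things. I did not check them again at the end.

**What disagreed**
- **Insertion:** my tail-edge tilt reading jumped on the first insertion, so I backed out and went in again. The reading was probably wrong: the dark cutout behind the tail blended with the handles. A picture after the second try shows the nose under the strap.
- **Press force:** the tail press peaked at 45.6 N at the wrist, through the fingertips. The 40 N limit is for the arm and gripper body, so I don't think it applies here.

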